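# Change the whetstone in the sloping sharpening holder

## Robot

A 7-joint arm with a two-finger parallel gripper is mounted at the origin on the work surface. World frame = base frame: x ahead of the robot, y to its left, z up, the work surface at z = 0. Lengths are in mm, angles in degrees, forces in N, time in s.
With the tool pointing down it reaches from about 400 to 925 mm from the base axis. Payload 5.6 kg.
Tool frame: the origin (TCP) lies between the finger pads; the fingertips stand 14 mm ahead of it and the grasp point (between the pads) lies 5 mm behind it; z points along the fingers, y is the line along which they close (so a half turn about z gives the same grasp; the last joint's range is limited). The gripper opens to 85 mm and grips with 20 to 120 N. Pads are 22 mm wide; open, the fingers measure 114 mm over their backs; the gripper's body (76 mm by 85 mm) begins 54 mm behind the grasp point. The pads swing forward as they close: fully open they stand 13 mm farther back than shut.
Start: joints at [-73.568, 26.786, -0.665, 91.828, 0.344, 61.387, -3.226], TCP at [210.545, 614.962, 245.29] pointing down, gripper open.
Joint ranges: [-144.91, 144.91], [-17.63, 115.5], [-89.93, 88.59], [15.96, 139.68], [-74.01, 254.01], [8.47, 105.57], [-167.45, 167.45]. Speed limits (degrees/s): [147.25, 147.25, 180, 180, 180, 180, 180].

## Interface

Orientations are given as [roll, pitch, yaw] about the fixed x, y, z axes, in that order (R = Rz(yaw) Ry(pitch) Rx(roll)).
In Python, from rig import env, claw, vision, job gives the robot as it stands. The module is installed in compiled form; this text tells all that it offers. Calls block until the motion is done:
- env.move_to(position, orientation): joint-space move of the TCP to a pose.
- env.move_straight(position, rotation=None, speed=150, max_force=None): straight line of the TCP; rotation=None keeps the orientation; speed is the mean speed in mm/s. With max_force (N) it stops when the force on the tool has changed by that much, and returns True; else False.
- env.goto_joints(angles): joint-space move.
- claw.ungrasp() and claw.grab(): open the fingers fully, or close them until they stop; the grip force is fixed at half the most.
- env.hold(seconds).
- env.inverse_kinematics(position, orientation): joint angles nearest the present ones, or None.
- vision.get_image(name): name is "side" or "top"; returns the picture (480x640x3 uint8, blue, green, red); there is no depth.
- vision.calibration(name): a dict with "fov_y" (degrees; the focal length in pixels is half the picture's height over the tangent of half this angle, whatever the lens; pixels are square), "cx", "cy" (the principal point, pixels), "eye" and "rotation" of the camera in the world. Camera axes: x right, y up, looking along -z (the intrinsics and any distortion apply to the point x, -y, -z); pixel columns grow to the right and rows downward; lengths in mm; the calibration is good to about 2 mm. A picture is of the moment at which its call begins. calibration takes no time and is no camera call.
A pose or a line that the arm cannot do raises env.MotionError and nothing moves.
- job.hand_in(): hands the job in; it is judged then, once.
Readings, each from a call of its own:
- env.current_time_s(): time.
- env.current_joint_positions(): joint angles.
- env.current_dq(): joint speeds.
- env.current_effort(): joint torques, N m.
- env.current_position(): TCP position.
- env.current_tcp_rot(): TCP orientation.
- env.current_ft_force(): force on the tool from outside, world axes, zero at the start.
- env.current_wrist_torque(): the same for the moment, N m.
- env.current_width(): finger opening in mm.
- env.current_grasp_force(): force on a finger pad.
Only numpy, scipy, OpenCV 4.12 (cv2) and the standard library are available. Lean on these libraries where they do the work, as an engineer would, in place of code of your own. Each camera call takes 0.05 s, during which the arm holds its last target. There are 200 camera calls.

## Task

Change the sharpening stone: lift the worn grey stone off the sloping holder and lay it flat in the teal tray, then lay the fresh orange stone on the holder, flat on the seat, centred and square between the upper stop and the clamp. Finally press the red lever paddle down until its catch holds it by itself and the rubber nose clamps the stone against the upper stop. The stones are brittle, so set them down rather than dropping them, and leave the mug, canister and soap bottle undisturbed.

Things in the scene. Friction and masses are not known exactly. Their poses are not given: they have to be found in the camera images.
- holder: Fixed sharpening holder on a wooden base 280 x 90 x 16 mm; it carries a steel seat rising at 30 degrees towards the robot's left and, at the seat's lower end, a clamp with a red lever. Origin on the worktop below the middle of the seat; x horizontal, towards the seat's upper end, z up.
- cradle: Sloping steel seat, 170 x 44 mm: a stone overhangs 8 mm either side. Origin mid seat surface, 95 mm above the worktop; x up the 30 degree slope, y across, z square to it. Upper stop, 14 mm high, face at x = 85 mm: a clamped stone has its origin at this origin. Clamp cheeks 72 mm high, faces at x = -97 mm, keep an unclamped stone from sliding: it has 12 mm play along x.
- lever_hinge (a point): Hinge axis of the clamp lever, parallel to the seat's y axis, at x = -108 mm, z = 60 mm of the cradle, about 93 mm above the worktop.
- paddle (a point): Middle of the top face of the red paddle (44 x 56 x 12 mm) at the free end of the lever, 90 mm from the hinge, on the side away from the stone. With the lever up it is about 152 mm above the worktop and slopes at 37 degrees; latched, it is level, about 99 mm above the worktop.
- lever (a joint): Angle of the sprung clamp lever: 0 when up (released), 0.65 rad fully down. Pressing the paddle takes about 17 N; up to about 0.42 rad it springs back, past that its over-centre catch pulls it fully down and holds it, while the nose pushes the stone up the slope against the upper stop.
- nose: Sprung rubber roller, 20 mm diameter and 36 mm wide, at the lower end of the lever, which pushes on the lower end face of the stone. Origin at its centre.
- worn_stone: Worn grey whetstone 170 x 60 x 26 mm, about 0.5 kg, lying on the sloping seat at the start. Origin at the centre of its underside, x along its length, y across, z up out of the top face.
- fresh_stone: Fresh whetstone, orange over a white under-layer, 170 x 60 x 30 mm, about 0.6 kg, lying flat on the blue mat at the start. Origin at the centre of its underside, x along its length, y across, z up out of the top face.
- tray: Fixed teal plastic tray 230 x 140 mm outside, 14 mm high, walls 5 mm, floor 5 mm thick; x along its length. Origin at the centre of its underside on the worktop.
- mat: Flat blue mat 220 x 120 x 6 mm, fixed, under the fresh stone. Origin at the centre of its underside.
- mug: Blue ceramic mug, 80 mm across and 95 mm high, handle at +y. Origin at the centre of its underside.
- canister: Blue canister with a steel lid, 90 mm across and 130 mm high. Origin at the centre of its underside.
- soap: Green soap bottle, 64 mm across and 170 mm high. Origin at the centre of its underside.

How it is judged:
By the outcome, as a careful person would: the job done as asked, in the order asked, and still so for the second after the job is handed in, with the robot touching nothing.
It also fails if it takes over 61 s, if anything falls off the work surface, if the arm or the gripper's body presses on something with over 40 N, if the wrist force passes 120 N, or if a joint passes its speed limit or range.

## Working session

There is one attempt and no reset: what is moved stays moved. The work goes in short steps, each a Python script; the robot and the scene stay as the last script left them, time stands still between calls to the robot, and variables do not carry over. Pictures are saved under pics/ and viewed, at most 10 in all, crops included, and the job is handed in when it is done.

```bash
mkdir -p pics
python3 - <<'E'
from rig import env, claw, vision, job
import cv2
for n in("side","top"):
    cv2.imwrite(f"pics/{n}0.png",vision.get_image(n)); print(n,vision.calibration(n))
print(env.current_time_s(),env.current_tcp_rot(),env.current_width())
E
```

```text
side {'fov_y': 52.052288660288774, 'cx': 324.84962518567147, 'cy': 234.4842424306213, 'eye': array([ 348.87040706, -647.90689913,  997.54656818]), 'rotation': array([ 39.2931804 ,   0.41782352, -16.74261595])}
top {'fov_y': 56.9194842265261, 'cx': 315.62827646618393, 'cy': 241.96576354219494, 'eye': array([ 301.94471198,   71.86593893, 1207.27131949]), 'rotation': array([ 1.20464748e+01,  8.54977073e-02, -9.70769365e+01])}
0.1 [-1.79907301e+02  6.40585074e-03  1.61101115e+02] 85.18375482912894
```

View pics/side0.png

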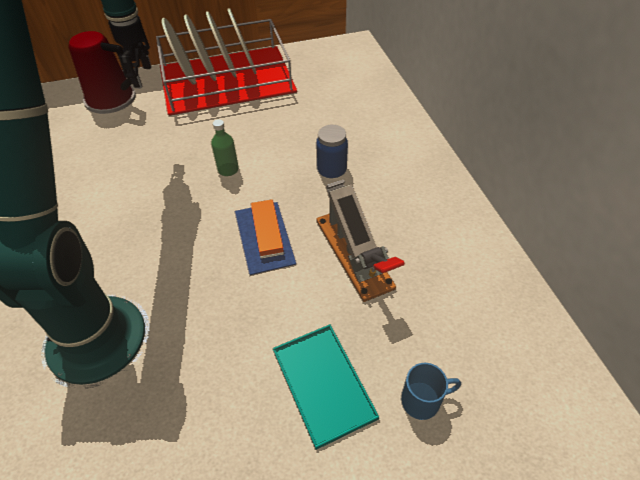

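View pics/top0.png

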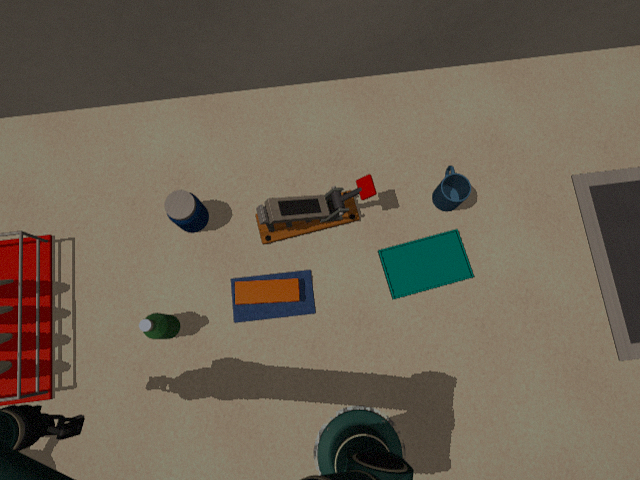

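```bash
python3 - <<'E'
import cv2
a=cv2.imread("pics/side0.png")[175:310,230:415]; cv2.imwrite("pics/sc.png",cv2.resize(a,None,fx=4.3,fy=4.3,interpolation=cv2.INTER_CUBIC))
a=cv2.imread("pics/top0.png")[165:330,225:480]; cv2.imwrite("pics/tc.png",cv2.resize(a,None,fx=3.1,fy=3.1,interpolation=cv2.INTER_CUBIC))
E
cat > h.py <<'E'
import numpy as np
from scipy.spatial.transform import Rotation as Ro
from rig import env, claw, vision, job
def cam(n):
    c=vision.calibration(n); return c, Ro.from_euler('xyz',c['rotation'],degrees=True).as_matrix(), 240/np.tan(np.radians(c['fov_y']/2))
def proj(n,P):
    c,R,f=cam(n); p=(np.atleast_2d(P)-c['eye'])@R
    return np.c_[c['cx']+f*p[:,0]/-p[:,2], c['cy']-f*p[:,1]/-p[:,2]]
def ray(n,uv,z):
    c,R,f=cam(n); d=R@np.array([(uv[0]-c['cx'])/f,-(uv[1]-c['cy'])/f,-1]); return c['eye']+d*(z-c['eye'][2])/d[2]
def Rz(yaw): return Ro.from_euler('z',yaw,degrees=True).as_matrix()
E
```

```text
(no output)
```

View pics/sc.png

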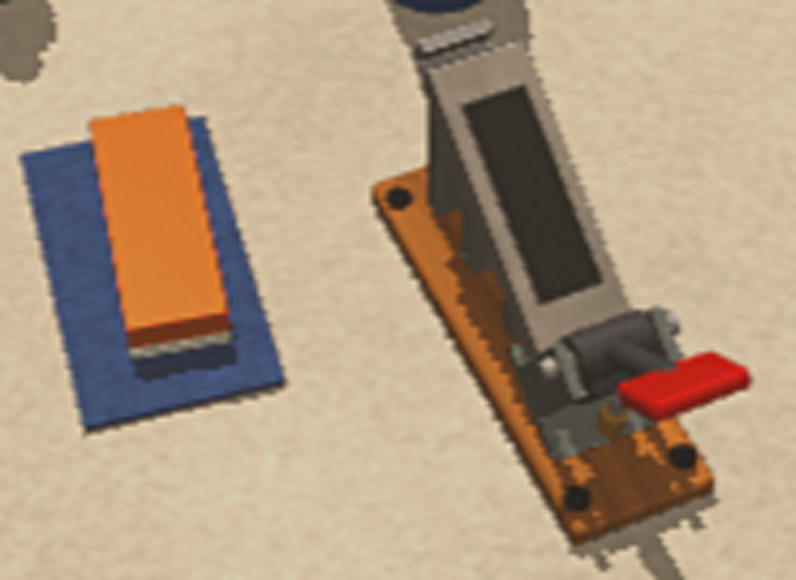

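View pics/tc.png

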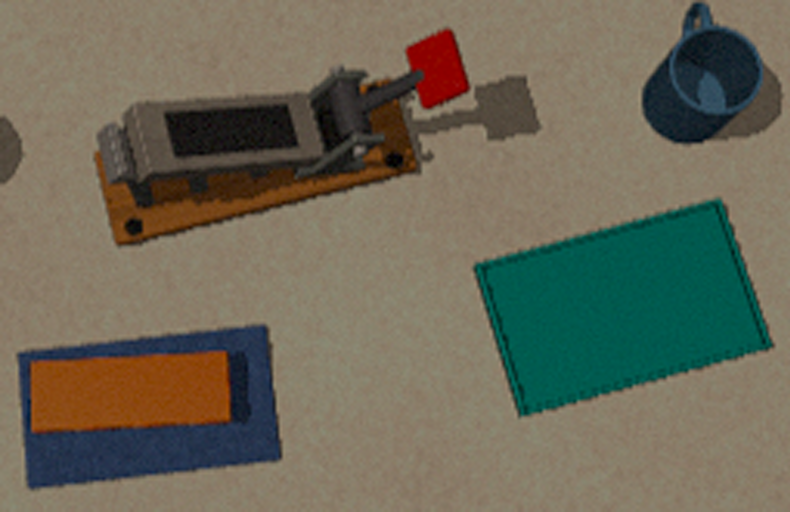

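```bash
cat > fit.py <<'E'
from h import *
from scipy.optimize import least_squares
S=lambda l:np.array([(230+x/4.3-.38,175+y/4.3-.38) for x,y in l])
T=lambda l:np.array([(225+x/3.1-.34,165+y/3.1-.34) for x,y in l])
def rect(p,L,W,z,sg): return np.array([[sx*L/2,sy*W/2,z] for sx,sy in sg])@Rz(p[2]).T+[p[0],p[1],0]
def fit(name,model,obs,p0):
    r=lambda p:np.concatenate([(proj(c,model(p,c))-o).ravel() for c,o in obs.items()])
    s=least_squares(r,p0,loss='soft_l1'); print(name,s.x.round(1)); 
    for c,o in obs.items(): print('  ',c,(proj(c,model(s.x,c))-o).round(1).tolist())
    return s.x
if __name__=="__main__":
    # top-image order: left-up, right-up, right-down, left-down ; object x towards image left(+y), object y -> image down (-x)
    q=[(1,-1),(-1,-1),(-1,1),(1,1)]
    g=lambda L,W,z:(lambda p,c:rect(p,L,W,z,q))
    # side: order far-right? same physical corners: left-up=(far,+x)=side upper right; right-up=side lower right; right-down=lower left; left-down=upper left
    fit('tray',g(230,140,14),{'top':T([(475,265),(720,200),(772,347),(522,414)]),'side':np.array([(330,326),(378,417),(318,447),(274,349)])},[480,-100,90])
    fit('mat',g(220,120,6),{'top':T([(18,352),(266,325),(281,460),(29,488)]),'side':S([(205,118),(285,383),(87,430),(22,155)])},[450,150,90])
    fit('fresh',g(170,60,36),{'top':T([(31,360),(228,350),(231,425),(31,432)]),'side':S([(183,105),(228,317),(127,332),(90,122)])},[450,150,90])
    R30=Ro.from_euler('y',-30,degrees=True).as_matrix()
    def hold(p,c):
        x,y,yaw,b,s=p
        # q with y: +y of holder = Rz(yaw)*y ; yaw~90 => y -> -x world (image down)
        base=np.array([[sx*140+b,sy*45,16] for sx,sy in q])
        e=np.radians(37.2); ax=np.array([-np.cos(e),0,np.sin(e)])
        pad=np.array([-191.6,0,152])+np.array([ax*a*22+np.array([0,d*28,0]) for a,d in [(-1,-1),(1,-1),(1,1),(-1,1)]])
        st=np.array([[sx*85+s,sy*30,26] for sx,sy in q])@R30.T+[0,0,95]
        P={'top':np.vstack([base[1:],pad,st[[0,3]]]),'side':np.vstack([base[2:],base[1:2],pad,st])}[c]
        return P@Rz(yaw).T+[x,y,0]
    fit('holder x y yaw baseoff stoneoff',hold,{
     'top':T([(395,78),(418,168),(120,243),(407,45),(452,28),(468,90),(425,108),(137,104),(129,179)]),
     'side':S([(572,533),(374,190),(713,485),(712,353),(750,372),(655,410),(618,385),(528,45),(634,305),(532,352),(430,68)])},[620,100,90,0,-12])
E
python3 fit.py
```

```text
tray [ 459.1 -249.5   98.2]
   top [[0.4, -0.4], [0.7, -0.9], [0.9, 0.1], [0.5, 1.0]]
   side [[0.6, -3.0], [2.3, -0.9], [-2.0, 0.5], [-1.5, -1.7]]
mat [423.7 174.5  89.3]
   top [[0.5, -0.1], [0.6, -0.3], [0.6, 0.3], [0.1, 0.4]]
   side [[0.3, -1.0], [0.8, -0.6], [-0.7, -0.4], [-0.3, -0.5]]
fresh [434.2 186.2  85.6]
   top [[0.2, 0.5], [0.7, 0.8], [0.6, -0.7], [0.4, 0.0]]
   side [[0.5, -0.5], [0.2, -1.1], [-0.4, -0.4], [-0.1, -0.9]]
holder x y yaw baseoff stoneoff [626.3  93.1  96.9 -38.6  -8.8]
   top [[0.1, -0.5], [1.1, 0.4], [-1.1, 0.0], [0.1, 1.1], [0.1, -0.3], [1.0, 0.5], [0.1, 1.3], [-0.8, -0.0], [7.1, -1.5]]
   side [[0.7, 0.7], [-0.2, -2.1], [2.0, -1.3], [0.3, -0.7], [0.9, -0.4], [-0.7, -0.4], [-0.8, 0.4], [-0.9, -2.2], [-0.0, 2.8], [1.0, 0.1], [-0.8, -0.3]]
```

```bash
cat >> h.py <<'E'
R30=Ro.from_euler('y',-30,degrees=True).as_matrix()
HX,HY,HYAW=626.3,93.1,96.9
def cr(p):  # cradle frame -> world, and cradle rotation
    R=Rz(HYAW)@R30; return np.array([HX,HY,95])+R@np.array(p,float)
def toolrot(R,s):  # tool z = -R z, tool y = s * R y
    z=-R[:,2]; y=s*R[:,1]; return Ro.from_matrix(np.c_[np.cross(y,z),y,z]).as_euler('xyz',degrees=True)
E
sed -i 's/,(129,179)\]/]/; s/st\[\[0,3\]\]/st[[0]]/' fit.py
python3 fit.py | tail -3
python3 - <<'E'
from h import *
RC=Rz(HYAW)@R30
for s in(1,-1):
    print(s)
    for n,p,R in [('pre',cr([-9,0,110]),RC),('gr',cr([-9,0,17]),RC),('tray',[459,-249.5,22],Rz(98.2)),('tray180',[459,-249.5,22],Rz(-81.8)),('mat',[434,186,24],Rz(85.6)),('mat180',[434,186,24],Rz(-94.4))]:
        q=env.inverse_kinematics(list(p),list(toolrot(R,s))); print(n,np.round(p,1),toolrot(R,s).round(1),None if q is None else np.round(q))
E
```

```text
holder x y yaw baseoff stoneoff [626.5  93.   96.8 -38.4  -9.6]
   top [[0.1, -0.5], [1.0, 0.4], [-1.2, -0.0], [0.1, 1.1], [0.2, -0.4], [1.1, 0.5], [0.1, 1.2], [-0.5, -0.1]]
   side [[0.7, 0.7], [-0.1, -2.1], [2.0, -1.3], [0.4, -0.6], [1.0, -0.4], [-0.7, -0.3], [-0.7, 0.4], [-0.7, -1.9], [0.2, 3.1], [1.2, 0.4], [-0.5, -0.0]]
1
pre [633.8  30.8 185.8] [-180.    30.   -83.1] [ -33.   50.   64.   97.  -67.   90. -124.]
gr [628.3  76.9 105.2] [-180.    30.   -83.1] [ -31.   50.   51.  100.  -68.   77. -124.]
tray [ 459.  -249.5   22. ] [180.    0.  -81.8] [-21.  55.  63. 120. -67.  53. -90.]
tray180 [ 459.  -249.5   22. ] [180.    0.   98.2] [  3.  37.  27. 118. -31.  32.  61.]
mat [434 186  24] [-180.     0.   -94.4] [-17.  32. -12. 123.  15.  26. 135.]
mat180 [434 186  24] [180.    0.   85.6] [-42.  32.  18. 125. -22.  26. -12.]
-1
pre [633.8  30.8 185.8] [-180.   -30.    96.9] [-14.  37.  31.  96. -49.  73.  44.]
gr [628.3  76.9 105.2] [-180.   -30.    96.9] [-11.  40.  20.  99. -49.  61.  44.]
tray [ 459.  -249.5   22. ] [180.    0.   98.2] [  3.  37.  27. 118. -31.  32.  61.]
tray180 [ 459.  -249.5   22. ] [180.    0.  -81.8] [-21.  55.  63. 120. -67.  53. -90.]
mat [434 186  24] [-180.     0.    85.6] [-42.  32.  18. 125. -22.  26. -12.]
mat180 [434 186  24] [180.    0.  -94.4] [-17.  32. -12. 123.  15.  26. 135.]
```

Run:
```python
from h import *
import cv2
RC=Rz(HYAW)@R30; T=toolrot(RC,-1)
env.move_to([480,60,330],list(toolrot(Rz(HYAW),-1)))
env.move_to(list(cr([-9,0,100])),list(T))
print(env.move_straight(list(cr([-9,0,45])),speed=120,max_force=8),env.current_time_s(),env.current_position())
a=vision.get_image("side")[160:310,290:450]; b=vision.get_image("top")[150:270,220:420]
cv2.imwrite("pics/s1.png",np.vstack([cv2.resize(a,(400,375),interpolation=cv2.INTER_CUBIC),cv2.resize(b,(400,240))][:1])) 
A=cv2.resize(a,(560,525),interpolation=cv2.INTER_CUBIC)
cv2.imwrite("pics/s1.png",A); cv2.imwrite("pics/t1.png",cv2.resize(b,(800,480),interpolation=cv2.INTER_CUBIC))
```

```text
False 3.8083 [630.1330828   63.26010048 129.99031899]
```

View pics/s1.png

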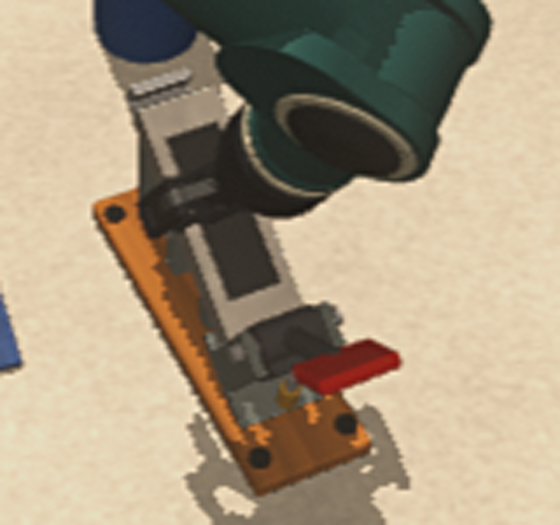

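Run:
```python
from h import *
import cv2
def m(p,s=120,f=None,r=None): return env.move_straight([float(v) for v in p],r,speed=s,max_force=f)
print('contact',m(cr([-9,0,17]),80,10))
claw.grab(); print(env.current_width(),env.current_grasp_force(),env.current_ft_force().round(1) if hasattr(env.current_ft_force(),'round') else env.current_ft_force())
m(cr([-7,0,50]),80); p=cr([-7,0,110]); m(p,150); p[2]=300; p[0]-=60; m(p,250)
print(env.current_width(),env.current_ft_force(),env.current_time_s())
T=list(toolrot(Rz(98.2),-1))
env.move_to([459,-249.5,110],T)
print(env.current_time_s(),env.current_ft_force())
cv2.imwrite("pics/s2.png",vision.get_image("side")); cv2.imwrite("pics/t2.png",vision.get_image("top"))
```

```text
contact False
58.60078712372146 68.38638424873352 [ 1.7 -1.6  4.1]
58.72955048773874 [-0.45804624  0.3309473  -4.46781341] 6.55
7.8917 [-0.02991508  0.33176131 -3.88399977]
```

View pics/s2.png

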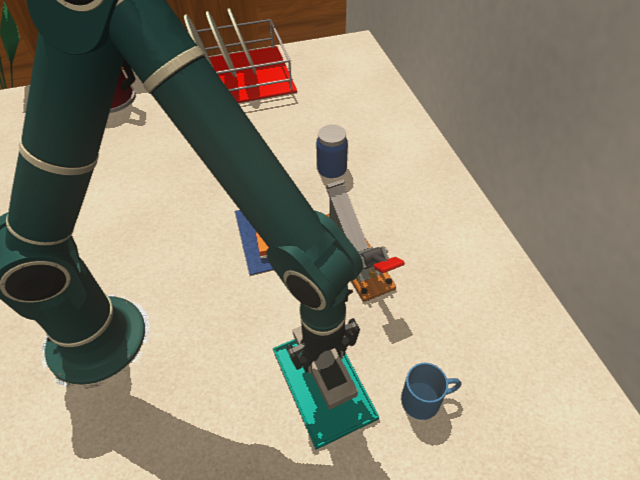

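Run:
```python
from h import *
import cv2
def m(p,s=120,f=None,r=None): return env.move_straight([float(v) for v in p],r,speed=s,max_force=f)
m([459,-249.5,35],120); print('contact',m([459,-249.5,18.5],25,5),env.current_position())
claw.ungrasp(); m([459,-249.5,180],150)
cv2.imwrite("pics/t3.png",vision.get_image("top"))
env.move_to([434.2,186.2,160],list(toolrot(Rz(85.6),-1)))
print(env.current_time_s())
s=vision.get_image("side"); t=vision.get_image("top"); cv2.imwrite("pics/s4.png",s); cv2.imwrite("pics/t4.png",t)
t3=cv2.imread("pics/t3.png")
up=lambda a,f:cv2.resize(a,None,fx=f,fy=f,interpolation=cv2.INTER_CUBIC)
H=np.zeros((600,800,3),np.uint8)
a=up(s[175:305,305:415],4); H[:a.shape[0],:a.shape[1]]=a    # side holder 440x520
b=up(t3[180:250,250:370],3); H[:b.shape[0],440:440+b.shape[1]]=b  # 360x210
c=up(s[315:450,260:390],2.5); H[215:215+c.shape[0],440:440+c.shape[1]]=c
cv2.imwrite("pics/v5.png",H)
```

```text
contact True [ 459.28774733 -249.4514654    24.55578394]
12.4833
```

View pics/v5.png

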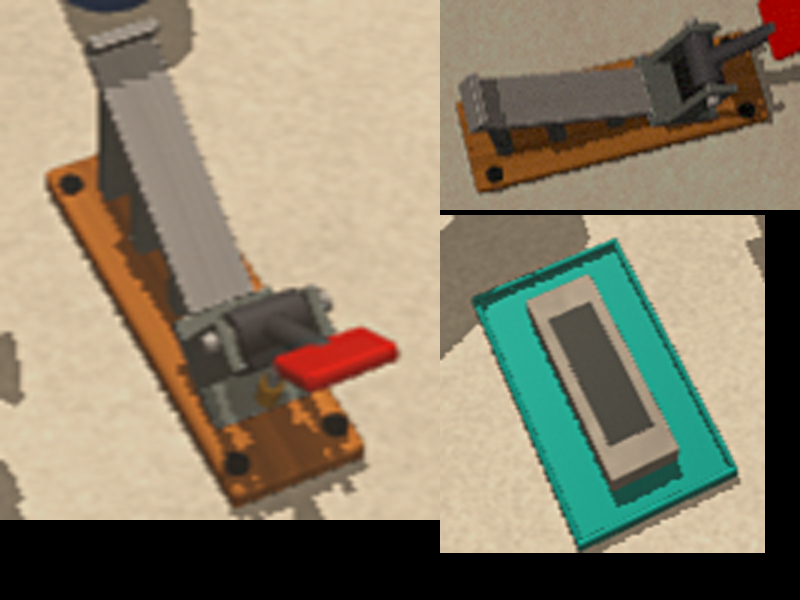

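Run:
```python
from h import *
def dist(n,P,Q,pts):  # signed px distance of pts from projected line PQ
    a,b=proj(n,np.array([P,Q])); d=(b-a)/np.linalg.norm(b-a); return [round(float(d[0]*(p[1]-a[1])-d[1]*(p[0]-a[0])),2) for p in pts]
s=lambda l:[(305+x/4-.38,175+y/4-.38) for x,y in l]; t=lambda l:[(250+(x-440)/3-.33,180+y/3-.33) for x,y in l]
w=lambda l:[(260+(x-440)/2.5-.3,315+(y-215)/2.5-.3) for x,y in l]
for n,E in (('side',[(22,s([(110,95),(150,200),(188,305)])),(-22,s([(172,85),(208,180),(245,280)]))]),('top',[(22,t([(502,126),(560,123),(630,122)])),(-22,t([(502,78),(560,75),(635,69)]))])):
    for y,p in E: print(n,y,dist(n,cr([85,y,0]),cr([-85,y,0]),p))
print('stop edge top side',proj('side',[cr([85,22,14]),cr([85,-22,14])]).round(1).tolist(),s([(97,52),(160,32)]), 'seat end',proj('side',[cr([85,22,0]),cr([85,-22,0])]).round(1).tolist(),s([(108,88),(165,70)]))
R=Rz(98.2); f=lambda x,y:np.array([459.3,-249.5,31])+R@[x,y,0]
print('worn', [dist('side',f(85,y),f(-85,y),p) for y,p in((30,w([(528,306),(570,395),(606,473)])),(-30,w([(597,283),(640,365),(678,443)])))])
```

```text
side 22 [-0.01, 0.04, 0.56]
side -22 [1.74, 1.94, 2.36]
top 22 [0.43, 1.06, 2.69]
top -22 [0.99, 1.19, 0.75]
stop edge top side [[329.6, 187.2], [346.1, 181.9]] [(328.87, 187.62), (344.62, 182.62)] seat end [[328.4, 188.8], [344.7, 183.6]] [(331.62, 196.62), (345.87, 192.12)]
worn [[0.9, 0.62, 0.68], [-0.13, -0.63, -0.08]]
```

Run:
```python
from h import *
import cv2
def m(p,s=120,f=None,r=None): return env.move_straight([float(v) for v in p],r,speed=s,max_force=f)
print('contact',m([434.2,186.2,24],120,10))
claw.grab(); print(env.current_width(),env.current_position())
m([434.2,186.2,60],100); m([460,150,300],220)
T=list(toolrot(Rz(HYAW)@R30,-1))
env.move_to([float(v) for v in cr([-6,0,120])],T); m(cr([-6,0,48]),120); env.hold(.2)
print(env.current_time_s(),env.current_ft_force(),env.current_position(),cr([-6,0,48]),env.current_width())
s=vision.get_image("side"); t=vision.get_image("top"); cv2.imwrite("pics/s6.png",s); cv2.imwrite("pics/t6.png",t)
up=lambda a,f:cv2.resize(a,None,fx=f,fy=f,interpolation=cv2.INTER_CUBIC)
H=np.zeros((600,800,3),np.uint8)
a=up(s[165:305,305:405],4); H[:560,:400]=a
b=up(t[175:255,250:380],3); H[:240,400:790]=b
c=up(t[220:305,370:480],3); H[245:500,400:730]=c
cv2.imwrite("pics/v6.png",H)
```

```text
contact False
58.761047180480034 [434.62082084 186.54340059  24.8207168 ]
18.0417 [ 0.16593946 -0.25227521 -5.69376529] [630.36871394  63.32925109 134.3880618 ] [629.80753346  64.11530533 133.56921938] 58.57257777239216
```

View pics/v6.png

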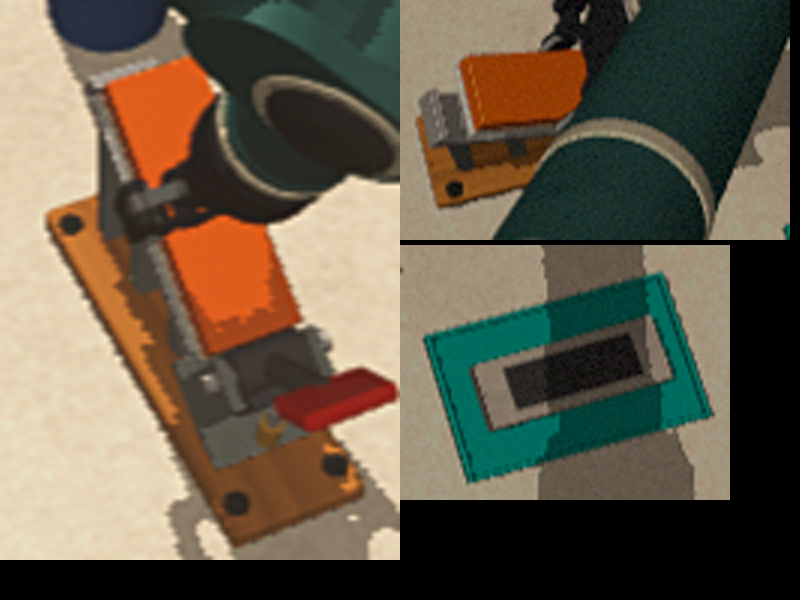

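Run:
```python
from h import *
def dist(n,P,Q,pts):
    a,b=proj(n,np.array([P,Q])); d=(b-a)/np.linalg.norm(b-a); return [round(float(d[0]*(p[1]-a[1])-d[1]*(p[0]-a[0])),2) for p in pts]
s=lambda l:[(305+x/4-.38,165+y/4-.38) for x,y in l]; t=lambda l:[(250+(x-400)/3-.33,175+y/3-.33) for x,y in l]
w=lambda l:[(370+(x-400)/3-.33,220+(y-245)/3-.33) for x,y in l]
RC=Rz(HYAW)@R30; p0=np.array(env.current_position()); print(env.current_tcp_rot(),toolrot(RC,-1))
g=lambda x,y,z=30:p0+RC@np.array([x,y,z-18.8])
print('s left',dist('side',g(85,30),g(-85,30),s([(108,92),(170,250),(208,350)])))
print('s right',dist('side',g(85,-30),g(-85,-30),s([(208,83),(270,230),(300,320)])))
print('t up',dist('top',g(85,-30),g(-85,-30),t([(467,57),(520,55),(578,52)])))
print('t low',dist('top',g(85,30),g(-85,30),t([(480,127),(520,123),(560,119)])))
print('s corners',proj('side',[g(85,30),g(85,-30),g(-85,30),g(-85,-30)]).round(1).tolist(),s([(108,85),(198,57),(208,355),(300,320)]))
print('t corners',proj('top',[g(85,30),g(85,-30)]).round(1).tolist(),t([(475,128),(463,57)]))
R=Rz(98.2); f=lambda x,y:np.array([459.3,-249.5,31])+R@[x,y,0]
print('worn top',[dist('top',f(85,y),f(-85,y),p) for y,p in((-30,w([(475,369),(560,344),(645,319)])),(30,w([(492,430),(580,404),(670,379)])))])
```

```text
[179.93874961 -29.99158562  96.8922126 ] [-180.   -30.    96.9]
s left [0.89, 0.59, 0.7]
s right [1.15, 0.1, 1.31]
t up [0.86, 1.01, 0.91]
t low [0.8, 0.51, 0.22]
s corners [[331.5, 184.9], [354.8, 177.5], [357.8, 253.2], [381.1, 244.8]] [(331.62, 185.87), (354.12, 178.87), (356.62, 253.37), (379.62, 244.62)]
t corners [[278.2, 216.1], [272.6, 192.8]] [(274.67, 217.33666666666664), (270.67, 193.67)]
worn top [[1.46, 0.86, 0.27], [0.13, -0.44, -0.51]]
```

```bash
sed -i 's/HX,HY,HYAW=.*/HX,HY,HYAW=624.9,93.1,96.9/' h.py
python3 - <<'E'
from h import *
def m(p,s=120,f=None,r=None): return env.move_straight([float(v) for v in p],r,speed=s,max_force=f)
loc=lambda:((np.array(env.current_position())-[HX,HY,95])@(Rz(HYAW)@R30)).round(1)
m(cr([-8,0,48]),60); print(loc())
print(m(cr([-8,0,28]),60,8),loc(),env.current_ft_force())
print(m(cr([-8,0,14.5]),15,5),loc(),env.current_ft_force(),env.current_wrist_torque(),env.current_time_s())
E
```

```text
[-7.5 -0.2 48.1]
False [-8.3  0.4 27.3] [-0.16354421 -0.03886307 -4.55894116]
True [-8.   0.1 17.5] [ 0.76340535 -0.41107738  6.93197914] [-0.0079478   0.06148678  0.05929744] 19.5583
```

Run:
```python
from h import *
import cv2
def m(p,s=120,f=None,r=None): return env.move_straight([float(v) for v in p],r,speed=s,max_force=f)
claw.ungrasp(); m(cr([-8,0,110]),120); env.move_to([480,-120,330],list(toolrot(Rz(HYAW),-1)))
claw.grab(); print(env.current_time_s(),env.current_width())
s=vision.get_image("side"); t=vision.get_image("top"); cv2.imwrite("pics/s7.png",s); cv2.imwrite("pics/t7.png",t)
up=lambda a,f:cv2.resize(a,None,fx=f,fy=f,interpolation=cv2.INTER_CUBIC)
H=np.zeros((600,800,3),np.uint8)
H[:560,:400]=up(s[165:305,305:405],4); H[:240,400:790]=up(t[175:255,250:380],3)
H[245:595,400:]=up(s[200:340,260:420],2.5)
cv2.imwrite("pics/v7.png",H)
```

```text
22.6583 -0.25334841464834945
```

View pics/v7.png

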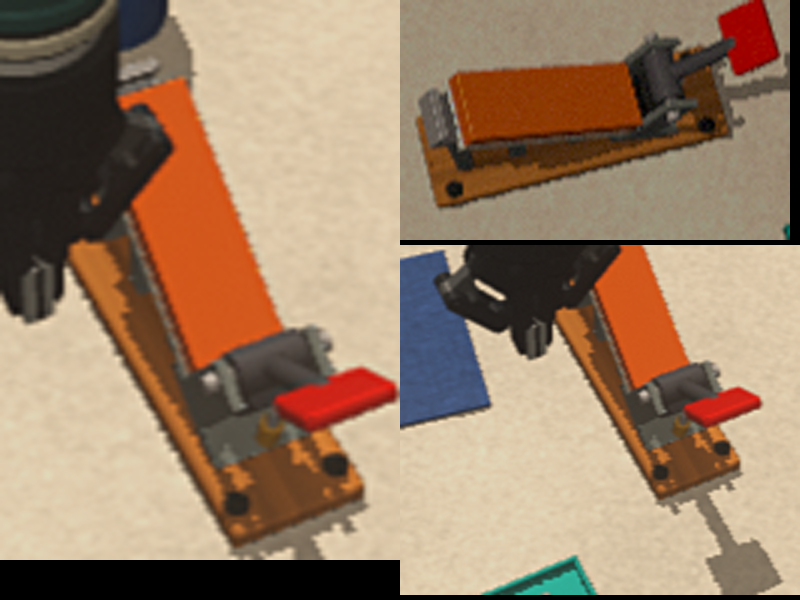

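Run:
```python
from h import *
def dist(n,P,Q,pts):
    a,b=proj(n,np.array([P,Q])); d=(b-a)/np.linalg.norm(b-a); return [round(float(d[0]*(p[1]-a[1])-d[1]*(p[0]-a[0])),2) for p in pts]
s=lambda l:[(305+x/4-.38,165+y/4-.38) for x,y in l]; t=lambda l:[(250+(x-400)/3-.33,175+y/3-.33) for x,y in l]
s5=lambda l:[(305+x/4-.38,175+y/4-.38) for x,y in l]; t5=lambda l:[(250+(x-440)/3-.33,180+y/3-.33) for x,y in l]
e=lambda n,y,z,p:dist(n,cr([85,y,z]),cr([-85,y,z]),p)
print('s L',e('side',30,30,s([(133,215),(165,300),(190,368)])),'R',e('side',-30,30,s([(190,85),(240,220),(278,325)])))
print('t U',e('top',-30,30,t([(455,73),(540,69),(622,64)])),'L',e('top',30,30,t([(470,139),(550,134),(635,128)])))
print('seat s L',e('side',22,0,s5([(110,95),(150,200),(188,305)])),'R',e('side',-22,0,s5([(172,85),(208,180),(245,280)])))
print('seat t U',e('top',-22,0,t5([(502,78),(560,75),(635,69)])),'L',e('top',22,0,t5([(502,126),(560,123),(630,122)])))
```

```text
s L [1.64, 1.77, 2.01] R [0.55, 1.16, 1.85]
t U [0.87, 1.04, 0.83] L [0.03, 0.61, 1.0]
seat s L [-0.57, -0.52, 0.0] R [1.2, 1.39, 1.81]
seat t U [0.47, 0.68, 0.26] L [-0.11, 0.54, 2.18]
```

Run:
```python
from h import *
import cv2
def m(p,s=120,f=None,r=None): return env.move_straight([float(v) for v in p],r,speed=s,max_force=f)
def P(deg,up=0):
    a=np.radians(deg); x=-123.5-90*np.cos(a)+6*np.sin(a); z=93+90*np.sin(a)+6*np.cos(a)
    return np.array([HX,HY,0])+Rz(HYAW)@np.array([x,0,z+14+up])
T=list(toolrot(Rz(HYAW),-1))
p=P(37.2,100); env.move_to([float(v) for v in p],T); m(P(37.2,15),120)
print('touch',m(P(37.2,-6),30,3),env.current_position(),P(37.2))
for d in (28,20,12,5,0,-2.5):
    st=m(P(d),70,60); F=env.current_ft_force(); print(d,st,F.round(1),(np.array(env.current_position())-P(d)).round(1))
    if st: break
env.hold(.3); print(env.current_ft_force()); p=np.array(env.current_position()); 
m(p+[0,0,60],100); env.move_to([420,-250,330],T)
print(env.current_time_s(),env.current_ft_force())
s=vision.get_image("side"); t=vision.get_image("top"); cv2.imwrite("pics/s8.png",s); cv2.imwrite("pics/t8.png",t)
up=lambda a,f:cv2.resize(a,None,fx=f,fy=f,interpolation=cv2.INTER_CUBIC)
H=np.zeros((600,800,3),np.uint8)
H[:560,:400]=up(s[165:305,305:405],4); H[:240,400:790]=up(t[175:255,250:380],3)
H[245:545,400:]=up(s,.625)[:300]
cv2.imwrite("pics/v8.png",H)
```

```text
touch True [648.3999555  -96.80518344 174.61604217] [647.91342461 -97.07269364 166.19309985]
28 False [ 0.  -0.3  9.5] [ 1.4 -1.6  1.9]
20 False [ 0.9 -0.8  4.6] [ 0.8 -0.8  0.8]
12 False [-0.5  0.2  0.3] [-0.7  0.7 -0.8]
5 False [ 0.  -0.5  0.6] [-0.4  0.2 -0.7]
0 False [0.4 0.1 3.6] [ 0.7 -0.3  0.4]
-2.5 False [-7.4  4.  25.7] [ 0.9 -0.2  4. ]
[-7.82211872  4.23734686 25.76541956]
28.9667 [ 0.1098954   0.31185055 -0.49602314]
```

View pics/v8.png

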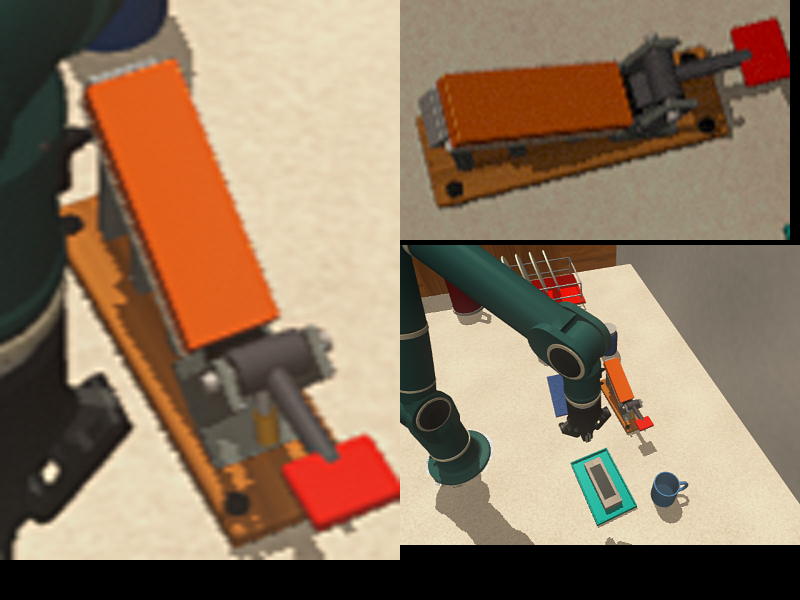

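The lever is latched with its paddle level. The fresh stone is flat against the upper stop, and the worn stone lies in the tray.

```bash
python3 -c "
from rig import job
print(job.hand_in())"
```

```text
the job is handed in; nothing more can be done
None
```

The job is handed in at about 29 s of the 61 s allowed: the worn stone lies flat in the tray, and the fresh stone is on the holder, clamped against the upper stop, centred to within about 1–2 mm by camera, with the lever latched.

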